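Unload the carrier and sort the lamp plugs

TASK

First lift the retaining bar out of its two brackets over the carrier and lay it in the pair of V rests behind, before any plug leaves its station. Then sort the four plugs into the trays: the two long black lead plugs into the long tray, one lying flat along each bay, and the two small round blanking plugs into the small tray, one standing on its cap in each bay.

Things in the scene. Friction and masses are not known exactly. Their poses are not given: they have to be found in the camera images.
- bar_middle (a point): middle, on the axis, of the loose steel retaining bar: round rod 12 mm thick, 306 mm long along its y, 18 mm collar at each end, knurled middle where it is taken; 0.14 to 0.28 kg. At the start it lies level in two U brackets across over the four plugs, 2 mm above the lead plugs; it lifts straight up (U cheeks rise 14 mm above its axis).
- bar_rest (a point): where the bar's middle lies when parked, 50 mm above the table: 55 mm from the U brackets toward the carrier's +x; axes as the carrier's. Two fixed V rests, 133 mm either side along y, 8 mm thick, 90 degree Vs open at the top, catch the rod up to 10 mm off; the collars lie outside them with 10 mm of play either way.
- carrier: fixed grey plate 132 x 286 x 8 mm. Origin on the table under the middle of the row of stations; x away from the robot, y along the row, z up. Cork stations 18 mm wide, 70 mm long along x, tops 20 mm above the table, at y = -89, -36, 36, 89 mm: plugs overhang them, fingers pass beside them down to the plate. U brackets at y = -133 and 133 mm, 27 mm wide, 64 mm high.
- lead_plug_a_centre (a point): a black ribbed lead plug, 82 mm long along its own y, 22 mm wide, 22 mm high, lying across under the bar (about 8 mm nearer the robot than the bar; its y parallel to the carrier's x). The point is its centre, 11 mm above its underside. It may be on any of the four stations and go into either bay of the long tray.
- lead_plug_b_centre (a point): a second, identical black ribbed lead plug, 82 mm long along its own y, 22 mm wide, 22 mm high, lying across under the bar (about 8 mm nearer the robot than the bar; its y parallel to the carrier's x). The point is its centre, 11 mm above its underside. It may be on any of the four stations and go into either bay of the long tray.
- blank_plug_a_centre (a point): off-white round blanking plug standing on its wide cap: cap 25 mm across at the bottom, narrowing upward, 13 mm high. The point is its centre, 6.5 mm above its underside; z up. Take it low, by the cap. It may be on any of the four stations and go into either bay of the small tray.
- blank_plug_b_centre (a point): grey round blanking plug standing on its wide cap: cap 25 mm across at the bottom, narrowing upward, 13 mm high. The point is its centre, 6.5 mm above its underside; z up. Take it low, by the cap. It may be on any of the four stations and go into either bay of the small tray.
- long_tray: the larger fixed aluminium tray, 144 (x) x 116 (y) mm, 14 mm high, walls and floor 4 mm thick, one wall along its middle. Origin at the centre of its underside, on the table; z up. Two long bays at x = -35 and +35 mm, each about 66 mm (x) by 108 mm (y).
- small_tray: the smaller fixed aluminium tray, 144 (x) x 76 (y) mm, 14 mm high, walls and floor 4 mm thick, one wall across its middle. Origin at the centre of its underside, on the table; z up. Two nearly square bays at x = -35 and +35 mm, each about 66 mm (x) by 68 mm (y).

How it is judged:
On the way:
1. the retaining bar lies in the V rests while all four plugs are still on the carrier (x of bar_middle in the frame of bar_rest between -0.006 and 0.006 m and y of bar_middle in the frame of bar_rest between -0.014 and 0.014 m and z of bar_middle in the frame of bar_rest between -0.005 and 0.005 m and angle between the y axis of bar_middle and the y axis of carrier, either way round below 0.05 rad and x of each of lead_plug_a_centre, lead_plug_b_centre, blank_plug_a_centre, blank_plug_b_centre in the frame of carrier below 0.06 m and height (world z) of each of lead_plug_a_centre, lead_plug_b_centre, blank_plug_a_centre, blank_plug_b_centre above 0.02 m), for 0.2 s.
At the end, for the whole second after the job is handed in: Bar in the V rests (6 mm across, 14 mm along, 5 mm high, 3 deg); one lead plug flat on the floor of each long-tray bay, within 20 deg of the bay; one blanking plug on its cap in each small-tray bay (tilt < 9 deg); centres within 24 mm of the bay middle, 4 mm in height; all at rest (x of bar_middle in the frame of bar_rest between -0.006 and 0.006 m and y of bar_middle in the frame of bar_rest between -0.014 and 0.014 m and z of bar_middle in the frame of bar_rest between -0.005 and 0.005 m and angle between the y axis of bar_middle and the y axis of carrier, either way round below 0.05 rad and ((x of lead_plug_a_centre in the frame of long_tray between -0.059 and -0.011 m and y of lead_plug_a_centre in the frame of long_tray between -0.024 and 0.024 m and z of lead_plug_a_centre in the frame of long_tray between 0.011 and 0.019 m and x of lead_plug_b_centre in the frame of long_tray between 0.011 and 0.059 m and y of lead_plug_b_centre in the frame of long_tray between -0.024 and 0.024 m and z of lead_plug_b_centre in the frame of long_tray between 0.011 and 0.019 m) or (x of lead_plug_a_centre in the frame of long_tray between 0.011 and 0.059 m and y of lead_plug_a_centre in the frame of long_tray between -0.024 and 0.024 m and z of lead_plug_a_centre in the frame of long_tray between 0.011 and 0.019 m and x of lead_plug_b_centre in the frame of long_tray between -0.059 and -0.011 m and y of lead_plug_b_centre in the frame of long_tray between -0.024 and 0.024 m and z of lead_plug_b_centre in the frame of long_tray between 0.011 and 0.019 m)) and angle between the y axis of each of lead_plug_a_centre, lead_plug_b_centre and the y axis of long_tray, either way round below 0.35 rad and ((x of blank_plug_a_centre in the frame of small_tray between -0.059 and -0.011 m and y of blank_plug_a_centre in the frame of small_tray between -0.024 and 0.024 m and z of blank_plug_a_centre in the frame of small_tray between 0.0065 and 0.0145 m and x of blank_plug_b_centre in the frame of small_tray between 0.011 and 0.059 m and y of blank_plug_b_centre in the frame of small_tray between -0.024 and 0.024 m and z of blank_plug_b_centre in the frame of small_tray between 0.0065 and 0.0145 m) or (x of blank_plug_a_centre in the frame of small_tray between 0.011 and 0.059 m and y of blank_plug_a_centre in the frame of small_tray between -0.024 and 0.024 m and z of blank_plug_a_centre in the frame of small_tray between 0.0065 and 0.0145 m and x of blank_plug_b_centre in the frame of small_tray between -0.059 and -0.011 m and y of blank_plug_b_centre in the frame of small_tray between -0.024 and 0.024 m and z of blank_plug_b_centre in the frame of small_tray between 0.0065 and 0.0145 m)) and angle between each of blank_plug_a_centre, blank_plug_b_centre's own z axis and vertical below 0.15 rad and linear speed of each of lead_plug_a, lead_plug_b, blank_plug_a, blank_plug_b, bar below 0.02 m/s); the robot touches nothing.
It also fails if it takes over 115 s, if anything falls off the work surface, if the arm or the gripper's body presses on something with over 40 N, if the wrist force passes 120 N, or if a joint passes its speed limit or range.

ROBOT

A 6-joint arm with a two-finger parallel gripper is mounted at the origin on a cart in front of the work surface, level with it; the furniture and walls round the work are solid. World frame = base frame: x ahead of the robot, y to its left, z up, the work surface at z = 0. Lengths are in m, angles in rad, forces in N, time in s.
With the tool pointing down it reaches from about 0.35 to 0.85 m from the base axis. Payload 8.1 kg.
Tool frame: the origin (TCP) lies on the mounting face of the last link; the fingertips stand 186 mm ahead of it and the grasp point (between the pads) lies 167 mm ahead of it; z points along the fingers, y is the line along which they close (so a half turn about z gives the same grasp; the last joint's range is limited). The gripper opens to 93 mm and grips with 3 to 60 N. Pads are 15 mm wide; open, the fingers measure 128 mm over their backs; the gripper's body (75 mm by 188 mm) begins 65 mm behind the grasp point.
Start: joints at [-1.225, 0.13, 1.488, -0, 1.523, -0.085], TCP at [0.251, -0.545, 0.405] pointing down, gripper open.
Joint ranges: [-2.96, 2.96], [-0.89, 2.26], [0.02, 2.5], [-1.34, 4.48], [0, 2.73], [-2.66, 2.66]. Speed limits (rad/s): [2.39, 2.39, 2.79, 3.14, 3.14, 3.14].

INTERFACE

Orientations are given as a rotation vector (axis times angle).
In Python, from plant import * gives the robot as it stands. The module is installed in compiled form; this text tells all that it offers.
- The arm moves only by the tool arm_command, never from a script. Its argument "increments" is a list of rows, each a list of 6 numbers: the shift along the tool's x, y, z in units of 0.2 m (1.0 is 0.2 m), then the turn, a rotation vector about the tool's x, y, z in units of pi rad (1.0 is pi rad). A call has exactly 5 rows; each row is the pose to reach, as a shift and turn from the pose commanded when the call began, along the tool's axes at that moment, turning the shorter way round; what a row does not reach only later rows make up. A row lasts 1/8 s, in which the tool goes at most 62.5 mm and 10.7 degrees, less where a joint would pass 70% of its speed; a pose out of reach is approached as far as the arm can. A call with a number of a shift or a turn outside -1 to 1 is refused whole. A call with a gripper value outside its range is refused whole. "fingers" is the closure, from -1 (fully open) to 1 (shut), set as the call begins (left out, the last holds). The fingers move at their own pace and stop on an object; "force" is the grip in N (left out, the last holds). Time passes only in rows, so rows that repeat a pose let the fingers close, or fill a call up. It gives the time, the measured TCP pose, the force, the opening and the grip force at its end, in the units of the state.
- read_state(): the state, without advancing time (a new reading comes with each control period).
- read_camera(name): name is "scene" or "top" or "wrist"; returns a dict with "image" (420x560x3 uint8, red, green, blue), "fx", "fy", "cx", "cy" (pixels), "T" (4x4, takes a point from camera to world coordinates). Camera axes: x right, y down, z forward; pixel columns grow to the right and rows downward; lengths in m; the calibration is good to about 2 mm. A picture is of the moment at which its call begins. There is no depth.
- close_job(): hands the job in; it is judged then, once.
The state is a dict: "t": time; "q": joint angles; "dq": joint speeds; "joint_torque": joint torques, N m; "tool_pos": TCP position; "orientation": TCP orientation; "force": force on the tool from outside, world axes, zero at the start; "wrist_torque": the same for the moment, N m; "opening": finger opening in m; "gripper_force": force on a finger pad.
Only numpy, scipy, OpenCV 4.12 (cv2) and the standard library are available. Lean on these libraries where they do the work, as an engineer would, in place of code of your own. Each camera call takes 0.05 s, during which the arm holds its last target. There are 200 camera calls.

## Working session

There is one attempt and no reset: what is moved stays moved. The work goes in short steps, Python scripts to look and compute and a tool call to move; the robot and the scene stay as the last step left them, time stands still between calls to the robot, and variables do not carry over. Pictures are saved under pics/ and viewed, at most 17 in all, crops included, and the job is handed in when it is done.

Besides the shell and the picture viewer there is one more tool, called as name(argument=value, ...), one argument or row to a line, values as JSON. arm_command: Moves the arm, as the interface text tells. Shifts and turns lie within -1 to 1; 1 stands for 0.2 m of shift or pi rad of turn. Its arguments: {"type":"object","properties":{"increments":{"type":"array","items":{"type":"array","items":{"type":"number","minimum":-1,"maximum":1}}},"fingers":{"type":"number"},"force":{"type":"number"}},"required":["increments"]}

```bash
mkdir -p pics; cat > h.py <<'E'
from plant import *
import numpy as np, cv2
from scipy.spatial.transform import Rotation as R
def snap(n,f):
    c=read_camera(n); cv2.imwrite('pics/'+f+'.png',c['image'][:,:,::-1]); np.savez('pics/'+f+'.npz',**{k:c[k] for k in ('fx','fy','cx','cy','T')}); return c
def ray(f,u,v):
    c=np.load('pics/'+f+'.npz'); d=c['T'][:3,:3]@np.array([(u-c['cx'])/c['fx'],(v-c['cy'])/c['fy'],1]); return c['T'][:3,3],d/np.linalg.norm(d)
def atz(f,u,v,z):
    o,d=ray(f,u,v); return o+d*(z-o[2])/d[2]
def tri(*obs):
    A=0;b=0
    for f,u,v in obs:
        o,d=ray(f,u,v); P=np.eye(3)-np.outer(d,d); A=A+P; b=b+P@o
    return np.linalg.solve(A,b)
def proj(f,p):
    c=np.load('pics/'+f+'.npz'); q=np.linalg.inv(c['T'])@np.append(p,1); return c['fx']*q[0]/q[2]+c['cx'],c['fy']*q[1]/q[2]+c['cy']
def go(p,yaw=None):
    """increment row from current measured pose to TCP p with tool down, tool-x... yaw = world angle of tool y axis"""
    s=read_state(); R0=R.from_rotvec(s['orientation'])
    r=R0.inv().apply(np.array(p)-s['tool_pos'])/0.2
    t=np.zeros(3)
    if yaw is not None:
        best=None
        for y in (yaw,yaw+np.pi):
            Y=np.array([np.cos(y),np.sin(y),0]);Z=np.array([0,0,-1.]);X=np.cross(Y,Z)
            tt=(R0.inv()*R.from_matrix(np.c_[X,Y,Z])).as_rotvec()/np.pi
            if best is None or np.linalg.norm(tt)<np.linalg.norm(best): best=tt
        t=best
    return np.round(np.r_[r,t],4)
E
python3 - <<'E'
from h import *
np.set_printoptions(precision=4,suppress=True)
for n in('scene','top','wrist'):
    c=snap(n,n+'0'); print(n,c['fx'],c['T'])
s=read_state(); print(s); print(R.from_rotvec(s['orientation']).as_matrix())
E
```

```text
scene 480.653990364493 [[-0.9104 -0.2254  0.347   0.2569]
 [-0.4134  0.4563 -0.788   0.7141]
 [ 0.0193 -0.8608 -0.5086  0.5116]
 [ 0.      0.      0.      1.    ]]
top 398.69627444702405 [[ 0.0011 -0.9923  0.1235  0.4518]
 [-1.     -0.0007  0.0038  0.0318]
 [-0.0037 -0.1235 -0.9923  0.8967]
 [ 0.      0.      0.      1.    ]]
wrist 358.18820748833565 [[ 0.4168 -0.8805 -0.2258  0.3134]
 [-0.909  -0.4041 -0.1022 -0.5159]
 [-0.0012  0.2479 -0.9688  0.3842]
 [ 0.      0.      0.      1.    ]]
{'t': 0.15, 'q': array([-1.2254,  0.131 ,  1.4891, -0.    ,  1.523 , -0.0854]), 'dq': array([ 0.0007, -0.0018, -0.0043, -0.0004,  0.0025, -0.0013]), 'joint_torque': array([  0.0013, -56.0475, -49.2336,   0.0769,   0.0306,  -0.0001]), 'tool_pos': array([ 0.2505, -0.545 ,  0.4039]), 'orientation': array([-3.0676, -0.6711,  0.0003]), 'force': array([-0.1286, -0.4126, -0.0833]), 'wrist_torque': array([-0.0078, -0.0385, -0.0262]), 'gripper_force': 0.0, 'opening': 0.09314525951626508}
[[ 0.9086  0.4176 -0.0005]
 [ 0.4176 -0.9086  0.0014]
 [ 0.0001 -0.0015 -1.    ]]
```

View pics/top0.png

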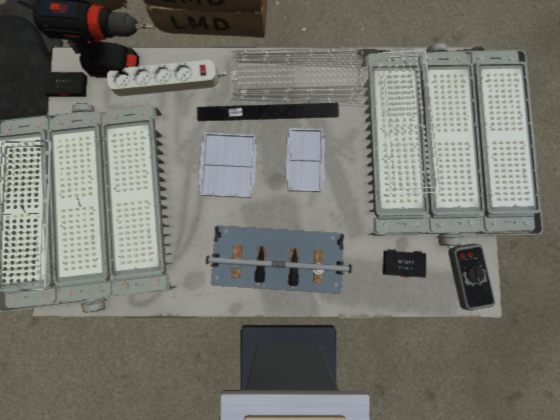

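View pics/scene0.png

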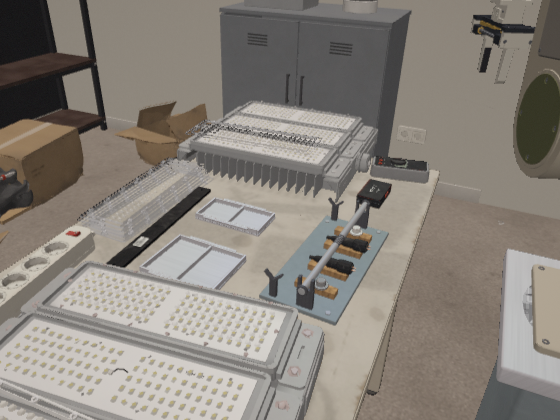

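The top view shows the bar from (208,260) to (350,268), with the knurl at about (278,264). The V rests are at (216,235) and (340,240). The plugs are at (236,262) blank, (261,264) lead, (293,267) lead and (318,268) blank, with the long tray at (228,165) and the small tray at (305,160).

```bash
python3 - <<'E'
from h import *
np.set_printoptions(precision=4,suppress=True)
for n,u,v,z in [('barL',208,260,.05),('barR',350,268,.05),('kn',278,264,.05),('vL',216,235,.05),('vR',340,240,.05),('long',228,165,.014),('small',305,160,.014)]: print(n,atz('top0',u,v,z))
E
python3 - <<'E'
import cv2
i=cv2.imread('pics/top0.png')[115:305,190:365]; cv2.imwrite('pics/top0c.png',cv2.resize(i,None,fx=3.15,fy=3.15,interpolation=cv2.INTER_CUBIC))
E
```

```text
barL [0.4329 0.1818 0.05  ]
barR [ 0.4166 -0.1162  0.05  ]
kn [0.4247 0.0346 0.05  ]
vL [0.4853 0.1661 0.05  ]
vR [ 0.475  -0.0963  0.05  ]
long [0.6443 0.1479 0.014 ]
small [ 0.6559 -0.026   0.014 ]
```

View pics/top0c.png

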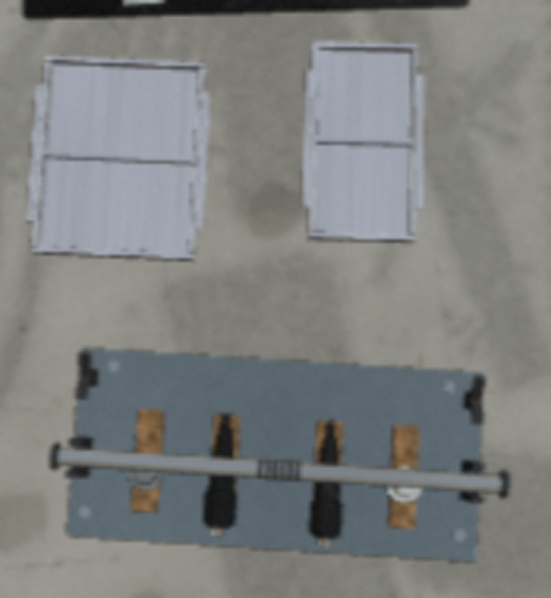

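```bash
python3 - <<'E'
from h import *
print(go([.425,.035,.40],-.055))
s=read_state();print(R.from_rotvec(s['orientation']).inv().apply(np.array([.425,.035,.40])-s['tool_pos']))
E
```

```text
[ 2.0037e+00 -2.2707e+00  2.3100e-02 -4.0000e-04 -3.0000e-04 -3.4540e-01]
[ 0.4007321  -0.45414205  0.00462879]
```

arm_command(
  increments=[
    [0.95,-1,0,0,0,-0.173],
    [0.95,-1,0,0,0,-0.173],
    [0.95,-1,0,0,0,-0.173],
    [0.95,-1,0,0,0,-0.173],
    [0.95,-1,0,0,0,-0.173],
  ],
  fingers=-1,
)

```text
t: 0.78
tool_pos: [0.3402, -0.2814, 0.4046]
orientation: [-2.774, -1.474, -0.001]
force: [0.8, -1.2, -0.3]
opening: 0.0929
gripper_force: 0.0
```

```bash
python3 -c "
from h import *
print(go([.425,.035,.40],-.055))"
```

```text
[ 1.5482e+00 -5.3440e-01  2.3700e-02  0.0000e+00 -2.0000e-04 -1.7160e-01]
```

arm_command(
  increments=[
    [1,-0.34,0.02,0,0,-0.17],
    [1,-0.34,0.02,0,0,-0.17],
    [1,-0.34,0.02,0,0,-0.17],
    [1,-0.34,0.02,0,0,-0.17],
    [1,-0.34,0.02,0,0,-0.17],
  ],
)

```text
t: 1.4
tool_pos: [0.3959, -0.079, 0.4006]
orientation: [-2.286, -2.155, 0.0]
force: [-0.1, -0.3, 1.0]
opening: 0.0932
gripper_force: 0.0
```

```bash
python3 -c "
from h import *
print(go([.425,.035,.40],-.055))"
```

```text
[ 5.776e-01  1.115e-01  2.900e-03 -1.000e-04 -1.000e-04 -1.300e-03]
```

arm_command(
  increments=[
    [0.58,0.11,0,0,0,0],
    [0.58,0.11,0,0,0,0],
    [0.58,0.11,0,0,0,0],
    [0.58,0.11,0,0,0,0],
    [0.58,0.11,0,0,0,0],
  ],
)

```text
t: 2.02
tool_pos: [0.4249, 0.0325, 0.4007]
orientation: [2.292, 2.148, -0.001]
force: [-0.2, 0.4, 0.2]
opening: 0.0931
gripper_force: 0.0
```

```bash
python3 -c "
from h import *
snap('wrist','w1')"
```

```text
(no output)
```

View pics/w1.png

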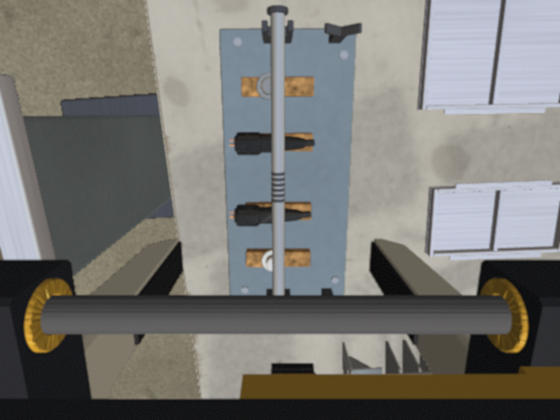

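The wrist view shows the bar axis on column 278 with the knurl at (278,187), the leads at rows 143 and 215, the blanks at (266,86) and (271,260), and the carrier's far corners at (220,29) and (355,29). I'll take a second wrist view shifted along the row.

arm_command(
  increments=[
    [-0.6,0,0.2,0,0,0],
    [-0.6,0,0.2,0,0,0],
    [-0.6,0,0.2,0,0,0],
    [-0.6,0,0.2,0,0,0],
    [-0.6,0,0.2,0,0,0],
  ],
)

```text
t: 2.7
tool_pos: [0.4177, -0.0853, 0.3614]
orientation: [2.288, 2.151, 0.001]
force: [-0.1, 0.3, -0.1]
opening: 0.0926
gripper_force: 0.0
```

```bash
python3 -c "
from h import *
snap('wrist','w2')"
```

```text
(no output)
```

View pics/w2.png

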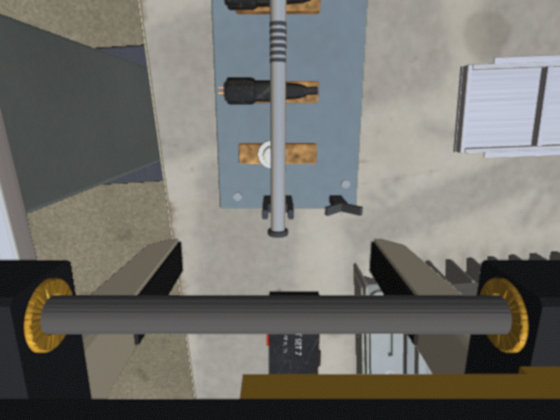

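This view shows the knurl at (279,42), the near bar collar at (278,233), a lead at x 225–318 on row 91, the white blank at (266,155), and the V rest at (344,209).

```bash
python3 - <<'E'
from h import *
np.set_printoptions(precision=4,suppress=True)
kn=tri(('w1',278,187),('w2',279,42));print('knurl',kn)
e1=atz('w1',278,11,.05);e2=atz('w2',278,233,.05);print('ends',e1,e2,(e1+e2)/2,np.linalg.norm(e1-e2))
d=e1-e2;print('yaw',np.arctan2(-d[0],d[1]))
print('leadB body',tri(('w1',245,215.5),('w2',238,91.5)),'tip',tri(('w1',310,214.5),('w2',318,91)))
print('leadB ends',atz('w1',236,215,.031),atz('w1',310,214,.031),atz('w2',225,91,.031),atz('w2',318,91,.031))
print('leadA ends',atz('w1',236,143,.031),atz('w1',314,143,.031))
print('station',tri(('w1',246,258),('w2',239,154)),tri(('w1',311,258),('w2',317,154)))
print('white',atz('w1',270,260,.027),atz('w2',267,155,.027),'grey',atz('w1',266,86,.027))
print('smalltray NW',tri(('w1',433,188),('w2',462,66)),atz('w1',500,220,.01),atz('w2',541,107,.01))
print('corners',[atz('w1',u,v,.008)for u,v in((220,29),(355,29))],[atz('w2',u,v,.008)for u,v in((220,208),(360,208))])
E
```

```text
knurl [0.4283 0.0348 0.0537]
ends [0.4374 0.184  0.05  ] [ 0.4188 -0.1157  0.05  ] [0.4281 0.0341 0.05  ] 0.3002438762056487
yaw -0.06195083023160638
leadB body [0.3927 0.0031 0.0314] tip [ 0.4588 -0.0006  0.0303]
leadB ends [0.3832 0.0041 0.031 ] [0.4583 0.0002 0.031 ] [0.3823 0.0042 0.031 ] [ 0.4592 -0.0007  0.031 ]
leadA ends [0.39   0.0761 0.031 ] [0.4651 0.0711 0.031 ]
station [ 0.3875 -0.05    0.0147] [ 0.4584 -0.0544  0.0153]
white [ 0.4141 -0.0489  0.027 ] [ 0.4133 -0.0511  0.027 ] grey [0.4226 0.1267 0.027 ]
smalltray NW [0.5911 0.0135 0.0055] [ 0.6644 -0.0259  0.01  ] [ 0.66   -0.0257  0.01  ]
corners [array([0.3821, 0.1826, 0.008 ]), array([0.5107, 0.1741, 0.008 ])] [array([ 0.364 , -0.1011,  0.008 ]), array([ 0.4987, -0.1096,  0.008 ])]
```

```bash
python3 -c "
from h import *
print(go([.428,.0345,.25],-.060))"
```

```text
[ 5.997e-01  1.390e-02  5.569e-01  4.000e-04  0.000e+00 -3.000e-04]
```

arm_command(
  increments=[
    [0.3,0.007,0.2,0,0,0],
    [0.6,0.014,0.4,0,0,0],
    [0.6,0.014,0.55,0,0,0],
    [0.6,0.014,0.557,0,0,0],
    [0.6,0.014,0.557,0,0,0],
  ],
)

```text
t: 3.38
tool_pos: [0.4283, 0.0339, 0.2507]
orientation: [2.288, 2.152, 0.001]
force: [0.7, -0.2, 0.1]
opening: 0.0931
gripper_force: 0.0
```

```bash
python3 -c "
from h import *
print(go([.428,.0345,.217],-.060))
snap('wrist','w3')"
```

```text
[ 2.800e-03 -1.800e-03  1.683e-01  4.000e-04  1.000e-04 -4.000e-04]
```

View pics/w3.png

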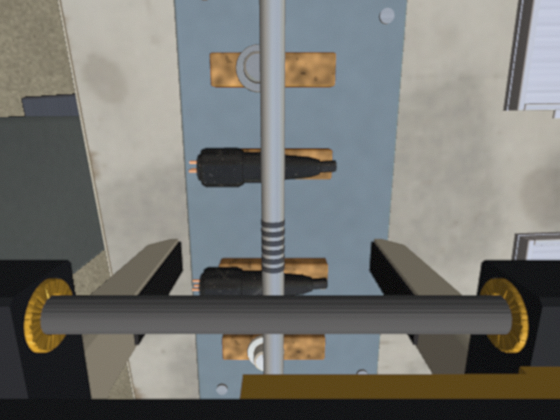

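Knurl now at (272,247). Lead A spans x 196–336 on row 166, the grey blank's cap is at about (256,68), and lead B is at about row 284.

```bash
python3 - <<'E'
from h import *
np.set_printoptions(precision=4,suppress=True)
print(tri(('w1',278,187),('w3',272.5,247)),tri(('w2',279,42),('w3',272.5,247)),atz('w3',272.5,247,.05))
print('leadA body',atz('w3',196,167,.031),atz('w3',336,166,.031),tri(('w1',231,143),('w3',190,166.5)))
print('grey',atz('w3',254,68,.022),tri(('w1',257,86),('w3',237,68)),'st',tri(('w1',241,86),('w3',210,70)),tri(('w1',314,86),('w3',336,70)))
print('white left',tri(('w2',258,155),('w3',248,353)))
E
```

```text
[0.4278 0.035  0.0547] [0.4282 0.0347 0.054 ] [0.4275 0.0332 0.05  ]
leadA body [0.3871 0.0763 0.031 ] [0.4656 0.072  0.031 ] [0.386  0.0774 0.0388]
grey [0.4232 0.1274 0.022 ] [0.4142 0.1274 0.0263] st [0.3979 0.129  0.015 ] [0.4686 0.1242 0.018 ]
white left [ 0.4054 -0.051   0.0236]
```

arm_command(
  increments=[
    [0,0,0.08,0,0,0],
    [0,0,0.165,0,0,0],
    [0,0,0.165,0,0,0],
    [0,0,0.165,0,0,0],
    [0,0,0.165,0,0,0],
  ],
)

```text
t: 4.05
tool_pos: [0.4282, 0.0336, 0.2171]
orientation: [2.289, 2.15, 0.002]
force: [0.3, -0.6, 0.5]
opening: 0.0932
gripper_force: 0.0
```

Close on the bar.

arm_command(
  increments=[
    [0,0,0,0,0,0],
    [0,0,0,0,0,0],
    [0,0,0,0,0,0],
    [0,0,0,0,0,0],
    [0,0,0,0,0,0],
  ],
  fingers=1,
  force=35,
)

```text
t: 4.68
tool_pos: [0.4278, 0.0338, 0.2163]
orientation: [-2.29, -2.151, 0.0]
force: [-0.1, 0.3, -0.3]
opening: 0.0474
gripper_force: 0.0
```

arm_command(
  increments=[
    [0,0,0,0,0,0],
    [0,0,0,0,0,0],
    [0,0,0,0,0,0],
    [0,0,0,0,0,0],
    [0,0,0,0,0,0],
  ],
)

```text
t: 5.3
tool_pos: [0.4278, 0.0338, 0.2164]
orientation: [-2.29, -2.151, 0.0]
force: [-1.0, 0.7, 2.1]
opening: 0.0111
gripper_force: 35.0
```

arm_command(
  increments=[
    [0,0,-0.05,0,0,0],
    [0,0,-0.12,0,0,0],
    [0,0,-0.19,0,0,0],
    [0,0,-0.22,0,0,0],
    [0,0,-0.22,0,0,0],
  ],
)

```text
t: 5.92
tool_pos: [0.4281, 0.0338, 0.2612]
orientation: [2.289, 2.15, 0.002]
force: [0.2, 0.0, -2.6]
opening: 0.0106
gripper_force: 35.0
```

arm_command(
  increments=[
    [0,0.1,0,0,0,0],
    [0,0.2,0,0,0,0],
    [0,0.275,0,0,0,0],
    [0,0.275,0,0,0,0],
    [0,0.275,0,0,0,0],
  ],
)

```text
t: 6.55
tool_pos: [0.482, 0.0304, 0.2597]
orientation: [-2.289, -2.15, 0.002]
force: [0.1, -0.7, -3.2]
opening: 0.0106
gripper_force: 35.0
```

```bash
python3 -c "
from h import *
np.set_printoptions(precision=4,suppress=True)
snap('wrist','w4');snap('scene','s4');print(read_state()['tool_pos'])
cv2.imwrite('pics/c4.png',cv2.resize(np.vstack([cv2.imread('pics/w4.png')[0:300,80:480],cv2.imread('pics/s4.png')[150:350,160:560]]),None,fx=1.2,fy=1.2))"
```

```text
[0.482  0.0304 0.26  ]
```

View pics/c4.png

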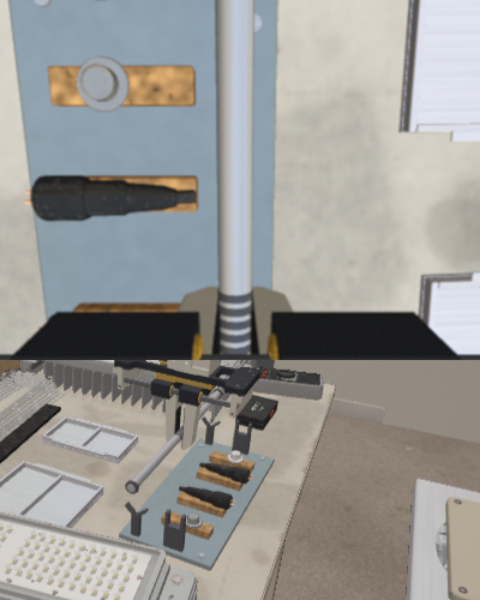

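The bar is held level above the V rests and all four plugs are still in place. The grey blank shows at about (165,68) in the w4 pixels. Lowering now.

arm_command(
  increments=[
    [0,0,0.06,0,0,0],
    [0,0,0.12,0,0,0],
    [0,0,0.18,0,0,0],
    [0,0,0.215,0,0,0],
    [0,0,0.215,0,0,0],
  ],
)

```text
t: 7.28
tool_pos: [0.4822, 0.0304, 0.2165]
orientation: [-2.289, -2.15, 0.002]
force: [-2.1, 0.6, -2.8]
opening: 0.0108
gripper_force: 35.0
```

arm_command(
  increments=[
    [0,0,0,0,0,0],
    [0,0,0,0,0,0],
    [0,0,0,0,0,0],
    [0,0,0,0,0,0],
    [0,0,0,0,0,0],
  ],
  fingers=0,
)

```text
t: 7.9
tool_pos: [0.4827, 0.0303, 0.2175]
orientation: [2.29, 2.151, 0.0]
force: [0.2, -0.0, -0.5]
opening: 0.0464
gripper_force: 0.0
```

arm_command(
  increments=[
    [0,0,-0.1,0,0,0],
    [0,0,-0.25,0,0,0],
    [0,-0.2,-0.5,0,0,0],
    [0.0,-0.3,-0.5,0,0,0],
    [0.0,-0.3,-0.5,0,0,0],
  ],
  fingers=-1,
)

```text
t: 8.52
tool_pos: [0.4223, 0.0342, 0.3179]
orientation: [2.289, 2.15, 0.002]
force: [-0.4, 0.1, 0.6]
opening: 0.0909
gripper_force: 0.0
```

```bash
python3 -c "
from h import *
snap('wrist','w5')"
```

```text
(no output)
```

View pics/w5.png

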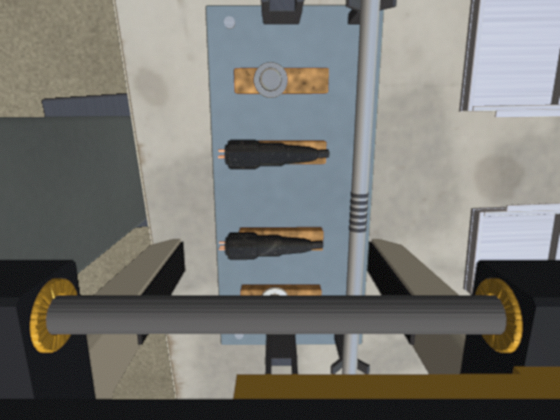

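The bar lies in the V rests with its knurl at (358,212). The grey blank is at (270,80), lead A spans (225..329,154), and lead B spans (225..323,245).

```bash
python3 - <<'E'
from h import *
np.set_printoptions(precision=4,suppress=True)
a=atz('w5',368,10,.05);b=atz('w5',355,290,.05);d=a-b
print('bar',tri(('w5',358.5,212),('top0',0,0)) if 0 else atz('w5',358.5,212,.05),np.arctan2(-d[0],d[1]))
print('grey',atz('w5',270,80,.023),atz('w4',163,70,.023),tri(('w5',270,80),('w4',163,70)))
for f,l,r in(('A',(225,154),(329,154)),('B',(225,245),(323,245))):
    p,q=atz('w5',*l,.031),atz('w5',*r,.031);print(f,(p+q)/2,np.linalg.norm(p-q),np.arctan2(*(q-p)[[1,0]]))
E
```

```text
bar [0.4829 0.0307 0.05  ] -0.05052504858060081
grey [0.4252 0.1268 0.023 ] [0.424  0.1272 0.023 ] [0.4253 0.1265 0.0272]
A [0.427  0.0738 0.031 ] 0.07728087083700444 -0.06319368035354264
B [0.4201 0.0022 0.031 ] 0.07768884277776714 -0.06340585371441279
```

```bash
cat >> h.py <<'E'
def turn(yaw,short=True):
    pass
E
python3 - <<'E'
from h import *
np.set_printoptions(precision=4,suppress=True)
f=lambda u,v:atz('top0',190+u/3.15,115+v/3.15,.014)
for n,C in(('long',[(46,57),(205,65),(193,258),(34,252)]),('small',[(314,43),(417,45),(414,240),(309,237)])):
    P=np.array([f(*c) for c in C]);print(n,P.mean(0),np.arctan2(*(P[0]+P[1]-P[2]-P[3])[[1,0]]),[np.linalg.norm(P[i]-P[i-1]) for i in range(4)])
print('brkt',atz('w5',283,24,.008))
print('small corner',atz('w5',475,208,.014),atz('w1',433,188,.014),'long',atz('w5',461,110,.014),atz('w1',422,108,.014))
print(go([.425,.1268,.26],-.06))
E
```

```text
long [0.6447 0.148  0.014 ] -0.04401576313429714 [np.float64(0.14268728965466737), np.float64(0.11537561777860807), np.float64(0.14106087099022352), np.float64(0.11306816328948271)]
small [ 0.657  -0.0269  0.014 ] -0.027522697175644484 [np.float64(0.14221571045720371), np.float64(0.07460339541446473), np.float64(0.1428332326379135), np.float64(0.07459440774751945)]
brkt [0.4373 0.1667 0.008 ]
small corner [0.5865 0.0176 0.014 ] [0.589  0.0151 0.014 ] long [0.5699 0.0966 0.014 ] [0.5747 0.0969 0.014 ]
[ 0.4632 -0.018   0.2872  0.0004 -0.     -0.0008]
```

arm_command(
  increments=[
    [0.15,0,0.05,0,0,-0.059],
    [0.3,-0.01,0.1,0,0,-0.118],
    [0.463,-0.015,0.15,0,0,-0.177],
    [0.463,-0.015,0.15,0,0,-0.236],
    [0.463,-0.015,0.15,0,0,-0.295],
  ],
  fingers=0.27,
)

```text
t: 9.2
tool_pos: [0.4259, 0.1272, 0.2861]
orientation: [-1.076, -2.95, 0.002]
force: [0.3, 0.2, -1.4]
opening: 0.0476
gripper_force: 0.0
```

```bash
python3 -c "
from h import *
print(go([.425,.1268,.26],1.511))"
```

```text
[ 0.0019 -0.0043  0.1306 -0.0003 -0.0005 -0.2036]
```

arm_command(
  increments=[
    [0,0,0.05,0,0,-0.059],
    [0,0,0.1,0,0,-0.118],
    [0,0,0.13,0,0,-0.177],
    [0,0,0.13,0,0,-0.203],
    [0,0,0.13,0,0,-0.203],
  ],
)

```text
t: 9.82
tool_pos: [0.4259, 0.1267, 0.2604]
orientation: [-0.109, -3.138, 0.0]
force: [-1.0, 0.6, -0.4]
opening: 0.034
gripper_force: 0.0
```

```bash
python3 -c "
from h import *
snap('wrist','w6')
print(read_state()['opening'],go([.425,.1268,.2045],1.511))
print(*[(proj('w6',p)) for p in([.4250,.1268,.0265],[.4235,.0738,.031])])"
```

```text
0.03431067788018335 [ 3.900e-03  3.000e-04  2.806e-01 -1.000e-04 -4.000e-04 -3.500e-03]
(np.float64(275.2797130125587), np.float64(224.15835275980854)) (np.float64(189.15693626026803), np.float64(229.7532285935834))
```

View pics/w6.png

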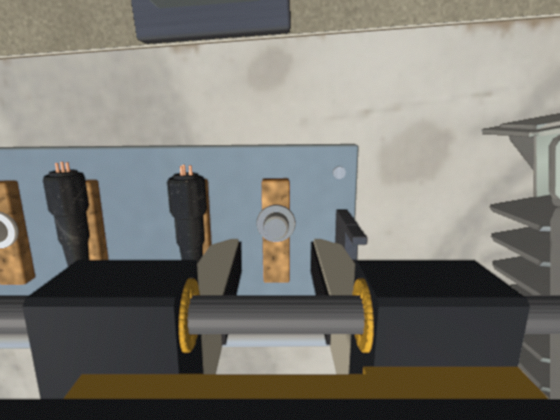

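The grey blank is at (275,224), centred between the fingers (240 and 313). The bracket top at about (338–365, 212–240) is near the right finger, so I'll check the clearance.

```bash
python3 -c "
from h import *
for u,v in((336,211),(342,240),(348,211),(365,240)): print(atz('w6',u,v,.064),atz('w6',u,v,.04))
for u in (206,240,313,356): print(u,atz('w6',u,241,.10))
"
```

```text
[0.40861196 0.15917666 0.064     ] [0.41534261 0.162865   0.04      ]
[0.42451287 0.16184254 0.064     ] [0.43340038 0.16589249 0.04      ]
[0.40904105 0.1652962  0.064     ] [0.41582989 0.16981461 0.04      ]
[0.42535104 0.17381611 0.064     ] [0.43435224 0.1794902  0.04      ]
206 [0.40766905 0.09928659 0.1       ]
240 [0.40865763 0.11340961 0.1       ]
313 [0.41077928 0.14372012 0.1       ]
356 [0.41202847 0.16156631 0.1       ]
```

arm_command(
  increments=[
    [0,0,0.06,0,0,0],
    [0,0,0.13,0,0,0],
    [0.004,0,0.2,0,0,0],
    [0.004,0,0.28,0,0,0],
    [0.004,0,0.28,0,0,0],
  ],
)

```text
t: 10.5
tool_pos: [0.4238, 0.1266, 0.2034]
orientation: [-0.108, -3.136, 0.001]
force: [0.5, -0.4, -0.2]
opening: 0.0341
gripper_force: 0.0
```

arm_command(
  increments=[
    [0,0,0,0,0,0],
    [0,0,0,0,0,0],
    [0,0,0,0,0,0],
    [0,0,0,0,0,0],
    [0,0,0,0,0,0],
  ],
  fingers=1,
  force=20,
)

```text
t: 11.12
tool_pos: [0.4251, 0.1268, 0.2058]
orientation: [0.108, 3.139, 0.0]
force: [0.6, 0.2, 2.6]
opening: 0.0222
gripper_force: 20.0
```

arm_command(
  increments=[
    [0,0,-0.05,0,0,0],
    [0,0,-0.15,0,0,0],
    [0,0,-0.3,0,0,0],
    [0,0,-0.4,0,0,0],
    [0,0,-0.4,0,0,0],
  ],
)

```text
t: 11.75
tool_pos: [0.4256, 0.1269, 0.2875]
orientation: [0.108, 3.136, 0.001]
force: [0.7, 0.3, -0.7]
opening: 0.0222
gripper_force: 20.0
```

```bash
python3 -c "
from h import *
snap('wrist','w7');print(read_state()['opening'])
a=cv2.imread('pics/w7.png')[130:300,190:370]; cv2.imwrite('pics/c7.png',cv2.resize(a,None,fx=2.5,fy=2.5))"
```

```text
0.022023109793392733
```

View pics/c7.png

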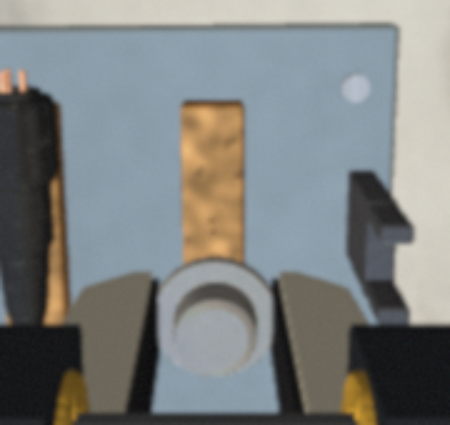

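Grey is held upright between the pads at (215,330) in the crop. Next, the small tray's far bay with a 45° turn.

arm_command(
  increments=[
    [-0.15,-0.1,0,0,0,0.04],
    [-0.35,-0.2,0,0,0,0.08],
    [-0.55,-0.35,0,0,0,0.13],
    [-0.75,-0.5,0,0,0,0.18],
    [-0.9,-0.6,0,0,0,0.22],
  ],
)

```text
t: 12.42
tool_pos: [0.5968, -0.0069, 0.2834]
orientation: [-1.172, -2.912, 0.001]
force: [0.4, -0.2, 0.1]
opening: 0.0222
gripper_force: 20.0
```

```bash
python3 -c "
from h import *
print(go([.693,-.026,.24],.75),read_state()['opening'])"
```

```text
[-0.4134  0.2647  0.2157 -0.0005 -0.0005  0.0176] 0.022203946473511777
```

arm_command(
  increments=[
    [-0.15,0.09,0.05,0,0,0.018],
    [-0.3,0.18,0.1,0,0,0.018],
    [-0.413,0.265,0.16,0,0,0.018],
    [-0.413,0.265,0.215,0,0,0.018],
    [-0.413,0.265,0.215,0,0,0.018],
  ],
)

```text
t: 13.05
tool_pos: [0.6909, -0.0235, 0.2393]
orientation: [-1.245, -2.879, 0.002]
force: [0.8, -0.3, -0.1]
opening: 0.0221
gripper_force: 20.0
```

```bash
python3 -c "
from h import *
print(go([.693,-.026,.1915],.75))
snap('wrist','w8')"
```

```text
[-1.690e-02 -1.000e-04  2.387e-01 -1.100e-03 -1.300e-03  1.400e-03]
```

View pics/w8.png

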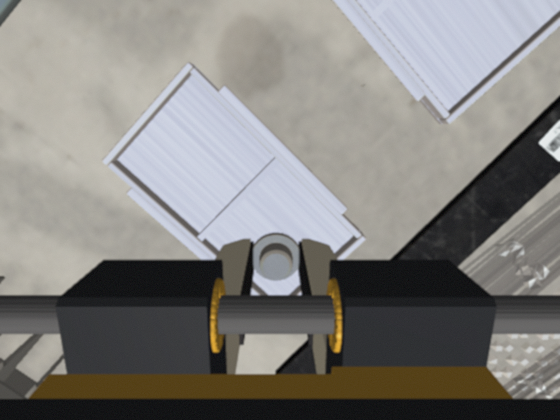

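The small tray corners are at (190,66), (106,160) and (362,240), with the middle wall from (273,158) to (200,236).

```bash
python3 -c "
from h import *
np.set_printoptions(precision=4,suppress=True)
P=[atz('w8',*p,.014) for p in((190,66),(106,160),(362,240),(273,158),(200,236))];print(*P,(P[3]+P[4])/2, (P[1]+P[2])/2)
print('long corner',atz('w8',447,121,.014))"
```

```text
[0.593  0.0133 0.014 ] [ 0.5903 -0.0589  0.014 ] [0.7328 0.0085 0.014 ] [0.6596 0.0077 0.014 ] [ 0.6595 -0.057   0.014 ] [ 0.6596 -0.0246  0.014 ] [ 0.6616 -0.0252  0.014 ]
long corner [0.7163 0.0893 0.014 ]
```

arm_command(
  increments=[
    [-0.02,0.008,0.05,0,0,0],
    [-0.02,0.008,0.11,0,0,0],
    [-0.02,0.008,0.17,0,0,0],
    [-0.02,0.008,0.21,0,0,0],
    [-0.02,0.008,0.239,0,0,0],
  ],
)

```text
t: 13.72
tool_pos: [0.6962, -0.0256, 0.1936]
orientation: [-1.247, -2.883, 0.0]
force: [0.4, 0.4, -0.1]
opening: 0.0215
gripper_force: 20.0
```

arm_command(
  increments=[
    [0,0,0,0,0,0],
    [0,0,0,0,0,0],
    [0,0,0,0,0,0],
    [0,0,0,0,0,0],
    [0,0,0,0,0,0],
  ],
  fingers=0.31,
)

```text
t: 14.35
tool_pos: [0.6965, -0.0256, 0.1947]
orientation: [1.247, 2.883, 0.0]
force: [0.8, -0.1, -0.3]
opening: 0.0323
gripper_force: 0.0
```

arm_command(
  increments=[
    [0,0,-0.05,0,0,0],
    [0,0,-0.15,0,0,0],
    [0,0,-0.3,0,0,0],
    [0,0,-0.45,0,0,0],
    [0,0,-0.45,0,0,0],
  ],
)

```text
t: 14.98
tool_pos: [0.698, -0.0258, 0.2905]
orientation: [1.244, 2.876, 0.004]
force: [0.7, 0.5, 0.7]
opening: 0.0322
gripper_force: 0.0
```

```bash
python3 -c "
from h import *
print(go([.415,-.0505,.28],1.511))
snap('wrist','w9')
a=cv2.imread('pics/w9.png')[0:300,50:450]; cv2.imwrite('pics/c9.png',a)"
```

```text
[ 8.792e-01 -1.116e+00  4.050e-02  9.000e-04  2.600e-03 -2.408e-01]
```

View pics/c9.png

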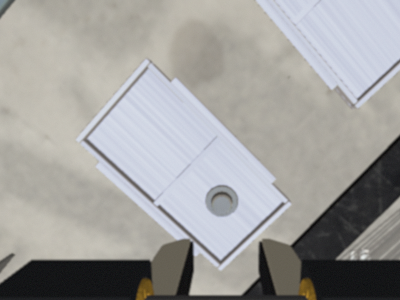

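The grey blank stands in the far bay. Next is the white one.

arm_command(
  increments=[
    [0.1,-0.13,0,0,0,-0.04],
    [0.3,-0.37,0,0,0,-0.09],
    [0.5,-0.62,0.02,0,0,-0.15],
    [0.65,-0.83,0.03,0,0,-0.2],
    [0.78,-0.99,0.04,0,0,-0.24],
  ],
  fingers=0.27,
)

```text
t: 15.65
tool_pos: [0.4427, -0.0475, 0.2751]
orientation: [-0.091, -3.138, -0.0]
force: [-0.1, -0.5, 0.9]
opening: 0.0337
gripper_force: 0.0
```

```bash
python3 -c "
from h import *
print(go([.4145,-.0508,.26],1.511))"
```

```text
[ 1.398e-01 -2.470e-02  7.580e-02  1.000e-04 -7.000e-04  6.000e-04]
```

arm_command(
  increments=[
    [0.14,-0.02,0.04,0,0,0],
    [0.14,-0.02,0.075,0,0,0],
    [0.14,-0.02,0.075,0,0,0],
    [0.14,-0.02,0.075,0,0,0],
    [0.14,-0.02,0.075,0,0,0],
  ],
)

```text
t: 16.27
tool_pos: [0.4178, -0.0498, 0.2618]
orientation: [0.098, 3.14, -0.0]
force: [0.2, -0.4, 0.1]
opening: 0.034
gripper_force: 0.0
```

```bash
python3 - <<'E'
from h import *
np.set_printoptions(precision=4,suppress=True)
c=snap('wrist','w10');g=cv2.cvtColor(c['image'],cv2.COLOR_RGB2HSV)
u,v=proj('w10',[.4145,-.0508,.024]);print(u,v)
m=((g[...,1]<45)&(g[...,2]>130)).astype('uint8')[int(v)-35:int(v)+35,int(u)-35:int(u)+35]
n,l,s,ce=cv2.connectedComponentsWithStats(m)
for k in range(1,n):
    if s[k,4]>60: print(s[k],ce[k]+[int(u)-35,int(v)-35],atz('w10',*(ce[k]+[int(u)-35,int(v)-35]),.025))
print(go([.4145,-.0508,.2045],1.511))
E
```

```text
273.1256139346677 218.22285940331395
[  15    0   55   70 1424] [275.3174 223.3399] [ 0.4177 -0.0496  0.025 ]
[ 0.0154 -0.0062  0.2861 -0.      0.     -0.0008]
```

```bash
python3 - <<'E'
from h import *
np.set_printoptions(precision=4,suppress=True)
i=cv2.imread('pics/w10.png');a=i[170:270,225:325]
h=cv2.cvtColor(a,cv2.COLOR_BGR2HSV);m=((h[...,1]<45)&(h[...,2]>130))
for r in range(20,80,3): print(''.join('#' if x else '.' for x in m[r,10:90:2]))
k=cv2.HoughCircles(cv2.cvtColor(a,cv2.COLOR_BGR2GRAY),cv2.HOUGH_GRADIENT,1,10,param1=80,param2=18,minRadius=15,maxRadius=28)
if k is not None:
    for x,y,r in k[0][:4]: print(x+225,y+170,r,atz('w10',x+225,y+170,.022))
E
```

```text
....##..#...#........................##.
.#......#..................#........#.##
.#..........................#....#.#....
............#..................#....#.##
.#..........#......................#....
#...........#..#########...#.....##.....
...#........##############...........#..
.#.........##################...........
..#.#.....#######.###..######.##....#...
..#...#..###############.#####....#.....
....##...#####################.#........
#......#.#####################......#...
#.....#..#####################.....#....
..........###################.......##.#
....#......##################..#........
#...#..#....################........##..
###.........#..#########..........#.####
............#....................#..#...
.....#......#.................##..#.##..
.....#..##..#...............##########..
272.5 222.5 18.3 [ 0.4179 -0.0514  0.022 ]
```

White cap centre at (273,222). Descend and take it.

arm_command(
  increments=[
    [0.005,-0.006,0.06,0,0,0],
    [0.005,-0.006,0.13,0,0,0],
    [0.005,-0.006,0.2,0,0,0],
    [0.005,-0.006,0.284,0,0,0],
    [0.005,-0.006,0.284,0,0,0],
  ],
)

```text
t: 16.95
tool_pos: [0.4149, -0.0506, 0.2027]
orientation: [-0.098, -3.136, -0.001]
force: [-0.3, 0.6, -0.1]
opening: 0.034
gripper_force: 0.0
```

arm_command(
  increments=[
    [0,0,0,0,0,0],
    [0,0,0,0,0,0],
    [0,0,0,0,0,0],
    [0,0,0,0,0,0],
    [0,0,0,0,0,0],
  ],
  fingers=1,
)

```text
t: 17.58
tool_pos: [0.4162, -0.0509, 0.2051]
orientation: [0.098, 3.139, -0.0]
force: [0.4, 0.1, 2.1]
opening: 0.022
gripper_force: 20.0
```

arm_command(
  increments=[
    [0,0,-0.05,0,0,0],
    [0,0,-0.15,0,0,0],
    [0,0,-0.3,0,0,0],
    [0,0,-0.4,0,0,0],
    [0,0,-0.4,0,0,0],
  ],
)

```text
t: 18.2
tool_pos: [0.4169, -0.0511, 0.2869]
orientation: [0.098, 3.136, -0.001]
force: [-0.1, 0.9, -0.2]
opening: 0.022
gripper_force: 20.0
```

```bash
python3 -c "
from h import *
print(read_state()['opening'],go([.624,-.024,.28],.75))"
```

```text
0.021985097253276364 [-1.0251e+00  2.0000e-01  3.8700e-02  3.0000e-04  1.3000e-03  2.4140e-01]
```

arm_command(
  increments=[
    [-0.15,0.03,0,0,0,0.04],
    [-0.38,0.07,0,0,0,0.09],
    [-0.62,0.12,0,0,0,0.15],
    [-0.85,0.17,0.02,0,0,0.2],
    [-1,0.2,0.04,0,0,0.241],
  ],
)

```text
t: 18.82
tool_pos: [0.6194, -0.023, 0.2749]
orientation: [-1.257, -2.877, 0.001]
force: [0.4, 0.1, 0.2]
opening: 0.0226
gripper_force: 20.0
```

```bash
python3 -c "
from h import *
print(go([.625,-.024,.21],.75))"
```

```text
[-2.290e-02  1.730e-02  3.246e-01 -3.000e-04 -4.000e-04 -1.000e-03]
```

arm_command(
  increments=[
    [-0.02,0.017,0.08,0,0,0],
    [-0.02,0.017,0.17,0,0,0],
    [-0.02,0.017,0.25,0,0,0],
    [-0.02,0.017,0.325,0,0,0],
    [-0.02,0.017,0.325,0,0,0],
  ],
)

```text
t: 19.45
tool_pos: [0.6221, -0.0241, 0.2098]
orientation: [-1.25, -2.879, 0.001]
force: [-0.7, -0.3, 0.7]
opening: 0.022
gripper_force: 20.0
```

```bash
python3 -c "
from h import *
print(read_state()['tool_pos'],go([.625,-.024,.193],.75))"
```

```text
[ 0.62211399 -0.02409352  0.20984878] [-0.0097  0.011   0.0842 -0.0006 -0.0008  0.0005]
```

arm_command(
  increments=[
    [-0.01,0.01,0.03,0,0,0],
    [-0.01,0.01,0.06,0,0,0],
    [-0.01,0.01,0.085,0,0,0],
    [-0.01,0.01,0.085,0,0,0],
    [-0.01,0.01,0.085,0,0,0],
  ],
)

```text
t: 20.08
tool_pos: [0.6262, -0.0242, 0.1949]
orientation: [1.252, 2.881, 0.0]
force: [0.4, -1.1, -0.2]
opening: 0.0226
gripper_force: 20.0
```

arm_command(
  increments=[
    [0,0,0,0,0,0],
    [0,0,0,0,0,0],
    [0,0,0,0,0,0],
    [0,0,0,0,0,0],
    [0,0,0,0,0,0],
  ],
  fingers=0.31,
)

```text
t: 20.7
tool_pos: [0.6262, -0.0242, 0.1948]
orientation: [1.252, 2.881, 0.0]
force: [0.0, -0.2, -0.3]
opening: 0.0319
gripper_force: 0.0
```

arm_command(
  increments=[
    [0,0,-0.05,0,0,0],
    [0,0,-0.15,0,0,0],
    [0,0,-0.3,0,0,0],
    [0,0,-0.45,0,0,0],
    [0,0,-0.45,0,0,0],
  ],
)

```text
t: 21.32
tool_pos: [0.6278, -0.0243, 0.2901]
orientation: [1.249, 2.874, 0.004]
force: [-0.4, -0.4, 0.4]
opening: 0.0317
gripper_force: 0.0
```

```bash
python3 -c "
from h import *
print(go([.4175,0.0033,.28],1.511))
print(go([.4023,0.0033,.28],1.511))"
```

```text
[ 8.189e-01 -6.743e-01  4.180e-02  8.000e-04  2.500e-03 -2.418e-01]
[ 8.708e-01 -7.298e-01  4.120e-02  8.000e-04  2.500e-03 -2.418e-01]
```

arm_command(
  increments=[
    [0.15,-0.12,0,0,0,-0.05],
    [0.35,-0.3,0,0,0,-0.1],
    [0.55,-0.45,0.02,0,0,-0.15],
    [0.75,-0.62,0.03,0,0,-0.2],
    [0.88,-0.74,0.04,0,0,-0.242],
  ],
  fingers=0.14,
)

```text
t: 21.95
tool_pos: [0.3957, 0.0038, 0.2758]
orientation: [-0.085, -3.139, -0.0]
force: [1.0, 0.7, 0.1]
opening: 0.04
gripper_force: 0.0
```

```bash
python3 - <<'E'
from h import *
np.set_printoptions(precision=4,suppress=True)
c=snap('wrist','w11');g=cv2.cvtColor(c['image'],cv2.COLOR_RGB2GRAY)
print(read_state()['tool_pos'],go([.400,.0033,.26],1.511),go([.400,.0033,.212],1.511))
u,v=proj('w11',[.400,.0033,.031]);print(u,v);u,v=int(u),int(v)
for r in range(v-50,v+40,5): print(r,''.join('#' if x<55 else '.' for x in g[r,u-60:u+60:2]))
E
```

```text
[0.3928 0.0042 0.2745] [-0.0367 -0.0026  0.072   0.0001 -0.0018  0.0039] [-0.038  -0.0027  0.312   0.0001 -0.0018  0.0039]
274.6948266670885 226.79760648368529
176 ............................................................
181 ............................................................
186 ............................................................
191 ............................................................
196 ............................................................
201 ..........................##...#..##........................
206 .......................################.....................
211 .......................##.....#.#######.....................
216 .......................##......#.######.....................
221 .......................#.........######.....................
226 .................................######.....................
231 .......................##........######.....................
236 ........................#.......######......................
241 .........................#.....#.####.......................
246 .........##..............#.......####...............##......
251 ........###..............#........###...............##......
256 .......####..............#........###...............###.....
261 ......#####..............#.........##...............####....
```

arm_command(
  increments=[
    [-0.02,0,0.06,0,0,0.004],
    [-0.02,0,0.13,0,0,0.004],
    [-0.02,0,0.2,0,0,0.004],
    [-0.02,0,0.26,0,0,0.004],
    [-0.02,0,0.312,0,0,0.004],
  ],
)

```text
t: 22.62
tool_pos: [0.4018, 0.0032, 0.2131]
orientation: [-0.113, -3.138, -0.0]
force: [-0.3, -1.1, -0.5]
opening: 0.0398
gripper_force: 0.0
```

arm_command(
  increments=[
    [0,0,0,0,0,0],
    [0,0,0,0,0,0],
    [0,0,0,0,0,0],
    [0,0,0,0,0,0],
    [0,0,0,0,0,0],
  ],
  fingers=1,
  force=25,
)

```text
t: 23.25
tool_pos: [0.4021, 0.0032, 0.2148]
orientation: [0.113, 3.139, -0.0]
force: [-0.5, -0.4, 2.8]
opening: 0.0216
gripper_force: 25.0
```

arm_command(
  increments=[
    [0,0,-0.05,0,0,0],
    [0,0,-0.15,0,0,0],
    [0,0,-0.3,0,0,0],
    [0,0,-0.4,0,0,0],
    [0,0,-0.4,0,0,0],
  ],
)

```text
t: 23.88
tool_pos: [0.4027, 0.0031, 0.2965]
orientation: [0.113, 3.135, -0.001]
force: [-0.7, 0.1, -0.6]
opening: 0.0214
gripper_force: 25.0
```

```bash
python3 - <<'E'
from h import *
np.set_printoptions(precision=4,suppress=True)
snap('wrist','w12');a=cv2.imread('pics/w11.png');b=cv2.imread('pics/w12.png')
s9=cv2.imread('pics/w9.png')
snap('top','t12');t=cv2.imread('pics/t12.png')[110:300,190:365]
cv2.imwrite('pics/c12.png',np.hstack([b[120:420:,100:460],cv2.resize(t,(276,300))]))
E
```

```text
(no output)
```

View pics/c12.png

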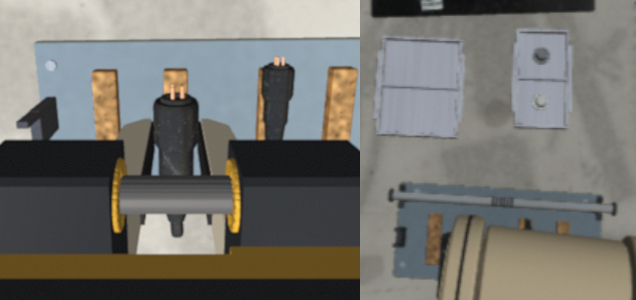

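Lead B is held level. Both blanks stand in the small tray (top-view inset) and the bar is parked. Next, the long tray's far bay.

arm_command(
  increments=[
    [-0.1,0.08,0,0,0,0.05],
    [-0.3,0.2,0,0,0,0.1],
    [-0.5,0.35,0,0,0,0.155],
    [-0.7,0.5,0,0,0,0.21],
    [-0.9,0.6,0,0,0,0.265],
  ],
)

```text
t: 24.6
tool_pos: [0.5907, 0.1113, 0.2922]
orientation: [-1.378, -2.82, 0.002]
force: [0.2, -0.7, 0.3]
opening: 0.0209
gripper_force: 25.0
```

```bash
python3 -c "
from h import *
print(go([.6823,.166,.26],-.048))"
```

```text
[-6.570e-02  5.298e-01  1.598e-01 -9.000e-04 -2.000e-04  2.259e-01]
```

arm_command(
  increments=[
    [-0.015,0.13,0.04,0,0,0.05],
    [-0.03,0.26,0.08,0,0,0.1],
    [-0.05,0.4,0.12,0,0,0.15],
    [-0.066,0.53,0.16,0,0,0.2],
    [-0.066,0.53,0.16,0,0,0.226],
  ],
)

```text
t: 25.22
tool_pos: [0.6815, 0.1659, 0.2585]
orientation: [-2.271, -2.167, 0.006]
force: [-0.6, -0.0, 0.1]
opening: 0.0216
gripper_force: 25.0
```

arm_command(
  increments=[
    [0,0,0,0,0,0],
    [0,0,0,0,0,0],
    [0,0,0,0,0,0],
    [0,0,0,0,0,0],
    [0,0,0,0,0,0],
  ],
)

```text
t: 25.85
tool_pos: [0.6815, 0.1651, 0.2626]
orientation: [2.269, 2.173, 0.0]
force: [0.1, -0.9, -0.3]
opening: 0.0209
gripper_force: 25.0
```

```bash
python3 - <<'E'
from h import *
np.set_printoptions(precision=4,suppress=True)
print(read_state()['tool_pos'],go([.6823,.166,.202],-.048))
snap('wrist','w13')
c=np.array([.6465,.1505,.014]);cx=np.array([.9988,-.048,0]);cy=np.array([.048,.9988,0])
i=cv2.imread('pics/w13.png')
for a,b in((-72,58),(72,58),(72,-58),(-72,-58),(0,58),(0,-58)):
    u,v=proj('w13',c+a/1e3*cx+b/1e3*cy);cv2.circle(i,(int(u),int(v)),3,(0,0,255),1)
cv2.imwrite('pics/c13.png',i)
E
```

```text
[0.6815 0.1651 0.2626] [ 0.0048  0.0038  0.3029  0.0001 -0.      0.0015]
```

View pics/c13.png

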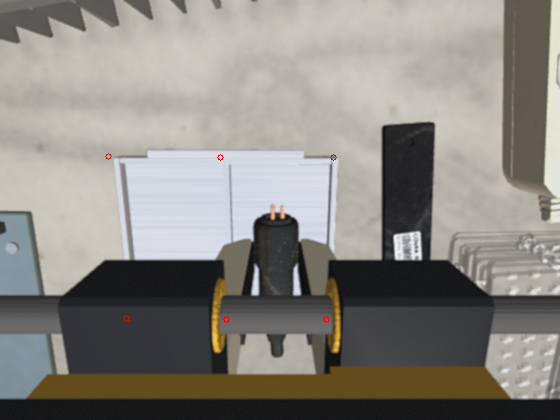

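The tray's edges show at columns 116 and 338 with the middle wall at 229–231, about 7 px right of my marks. So the tray is about 5 mm further in +x, and I'll shift by that and lower.

arm_command(
  increments=[
    [0.004,0.024,0.06,0,0,0],
    [0.004,0.024,0.12,0,0,0],
    [0.004,0.024,0.19,0,0,0],
    [0.004,0.024,0.25,0,0,0],
    [0.004,0.024,0.303,0,0,0],
  ],
)

```text
t: 26.52
tool_pos: [0.686, 0.1657, 0.2004]
orientation: [-2.269, -2.172, 0.001]
force: [0.6, 0.4, -0.5]
opening: 0.0211
gripper_force: 25.0
```

arm_command(
  increments=[
    [0,0,0,0,0,0],
    [0,0,0,0,0,0],
    [0,0,0,0,0,0],
    [0,0,0,0,0,0],
    [0,0,0,0,0,0],
  ],
  fingers=0.35,
)

```text
t: 27.15
tool_pos: [0.6864, 0.1657, 0.2021]
orientation: [2.269, 2.172, 0.001]
force: [0.4, -0.0, 0.7]
opening: 0.03
gripper_force: 0.0
```

arm_command(
  increments=[
    [0,0,-0.05,0,0,0],
    [0,0,-0.15,0,0,0],
    [0,0,-0.3,0,0,0],
    [0,0,-0.45,0,0,0],
    [0,0,-0.45,0,0,0],
  ],
)

```text
t: 27.78
tool_pos: [0.6879, 0.166, 0.2978]
orientation: [2.266, 2.169, 0.011]
force: [0.2, 1.0, -0.6]
opening: 0.0303
gripper_force: 0.0
```

```bash
python3 - <<'E'
from h import *
np.set_printoptions(precision=4,suppress=True)
c=snap('wrist','w14');g=cv2.cvtColor(c['image'],cv2.COLOR_RGB2GRAY)
for r in range(150,290,6): print(r,''.join('#' if x<70 else ('+' if x<135 else '.') for x in g[r,180:380:3]))
print(go([.4067,.0752,.28],1.511-.7))
E
```

```text
150 ...........................................................+#######
156 ...........................................................+#######
162 ............................................+..............+#######
168 ............................................+..............+#######
174 ...........................................................+#######
180 ............................+.+.+..........................+#######
186 .........................+#########........................+#######
192 .........................+#########........................+#######
198 .........................+#########........................+#######
204 ..........................#########........................+#######
210 ..........................#########........................+#######
216 ...........................#######..........................#######
222 ...........................#######..........................###....
228 ...........................##+####..........................###....
234 ...........................####++#..........................###....
240 .................++++......+#####...........++++............###....
246 ............+++++++++#......#####..........#+++++++++.......###+...
252 ..........++++++++++##......#####..........##++++++++++.....###+...
258 .........+++++++++++##......#####..........##+++++++++++....####+##
264 #########++++++++++###.......###...........###++++++++++###########
270 #########++++++++++###.......+##...........###++++++++++###########
276 #########+++++++++####........+............####+++++++++###########
282 ######++++++++++++###+.....................+###++++++++++#+########
288 #####++++++++++++####......................+####+++++++++#++#######
[-0.514  -1.3815  0.0679  0.0016  0.0004 -0.272 ]
```

Lead B lies straight in the far bay. Now lead A.

arm_command(
  increments=[
    [-0.05,-0.14,0,0,0,-0.05],
    [-0.15,-0.38,0,0,0,-0.105],
    [-0.24,-0.62,0.02,0,0,-0.16],
    [-0.32,-0.83,0.03,0,0,-0.215],
    [-0.37,-0.98,0.04,0,0,-0.27],
  ],
  fingers=0.14,
)

```text
t: 28.45
tool_pos: [0.485, 0.0998, 0.2823]
orientation: [-1.165, -2.915, 0.002]
force: [0.4, -0.4, 0.9]
opening: 0.0398
gripper_force: 0.0
```

```bash
python3 -c "
from h import *
print(go([.4063,.0751,.275],1.511))"
```

```text
[ 0.1999 -0.3604  0.0373 -0.0004 -0.0007 -0.2231]
```

arm_command(
  increments=[
    [0.05,-0.1,0.01,0,0,-0.05],
    [0.1,-0.2,0.02,0,0,-0.1],
    [0.15,-0.28,0.03,0,0,-0.15],
    [0.2,-0.36,0.037,0,0,-0.2],
    [0.2,-0.36,0.037,0,0,-0.223],
  ],
)

```text
t: 29.08
tool_pos: [0.407, 0.0759, 0.275]
orientation: [-0.097, -3.138, 0.0]
force: [0.1, -0.6, 0.1]
opening: 0.0399
gripper_force: 0.0
```

```bash
python3 - <<'E'
from h import *
np.set_printoptions(precision=4,suppress=True)
c=snap('wrist','w15');g=cv2.cvtColor(c['image'],cv2.COLOR_RGB2GRAY)
print(read_state()['tool_pos'],go([.4063,.0751,.212],1.511))
u,v=proj('w15',[.4063,.0751,.031]);print(u,v);u,v=int(u),int(v)
for r in range(v-50,v+40,5): print(r,''.join('#' if x<55 else '.' for x in g[r,u-60:u+60:2]))
E
```

```text
[0.4075 0.076  0.2753] [ 0.0053 -0.0049  0.3166 -0.0001 -0.0005  0.0001]
273.8913001593107 220.31420390725853
170 ............................................................
175 ............................................................
180 ............................................................
185 ............................................................
190 ............................................................
195 .........................###...#..###.......................
200 .......................################.....................
205 .......................##.###.##.######.....................
210 .......................#####..#########.....................
215 ........................###############.....................
220 .......................################.....................
225 .......................################.....................
230 ........................##############......................
235 .........................############.......................
240 ...........................##########.......................
245 .........##...............###########................#......
250 .........##..............############................##.....
255 ........###..............############...............####....
```

arm_command(
  increments=[
    [0.004,-0.003,0.06,0,0,0],
    [0.004,-0.003,0.13,0,0,0],
    [0.004,-0.003,0.2,0,0,0],
    [0.004,-0.003,0.26,0,0,0],
    [0.004,-0.003,0.316,0,0,0],
  ],
)

```text
t: 29.75
tool_pos: [0.4076, 0.0756, 0.212]
orientation: [-0.103, -3.139, 0.0]
force: [0.7, -0.3, 0.0]
opening: 0.0397
gripper_force: 0.0
```

arm_command(
  increments=[
    [0,0,0,0,0,0],
    [0,0,0,0,0,0],
    [0,0,0,0,0,0],
    [0,0,0,0,0,0],
    [0,0,0,0,0,0],
  ],
  fingers=1,
)

```text
t: 30.38
tool_pos: [0.4079, 0.0756, 0.2136]
orientation: [0.103, 3.139, 0.0]
force: [-0.1, -0.8, 1.9]
opening: 0.0216
gripper_force: 25.0
```

arm_command(
  increments=[
    [0,0,-0.05,0,0,0],
    [0,0,-0.15,0,0,0],
    [0,0,-0.3,0,0,0],
    [0,0,-0.4,0,0,0],
    [0,0,-0.4,0,0,0],
  ],
)

```text
t: 31.0
tool_pos: [0.4085, 0.0757, 0.2953]
orientation: [0.103, 3.136, 0.001]
force: [0.3, -0.6, -0.2]
opening: 0.0213
gripper_force: 25.0
```

arm_command(
  increments=[
    [-0.1,0.05,0,0,0,0.05],
    [-0.25,0.12,0,0,0,0.1],
    [-0.4,0.2,0,0,0,0.155],
    [-0.6,0.28,0,0,0,0.21],
    [-0.8,0.36,0,0,0,0.265],
  ],
)

```text
t: 31.62
tool_pos: [0.5729, 0.1374, 0.2916]
orientation: [-1.371, -2.825, 0.002]
force: [0.5, -0.1, 0.2]
opening: 0.0216
gripper_force: 25.0
```

```bash
python3 - <<'E'
from h import *
print(read_state()['opening'],go([.6165,.169,.25],-.048))
E
```

```text
0.021584865463859158 [-1.110e-02  2.694e-01  2.075e-01 -6.000e-04 -1.000e-04  2.276e-01]
```

arm_command(
  increments=[
    [-0.003,0.07,0.04,0,0,0.05],
    [-0.006,0.14,0.08,0,0,0.1],
    [-0.01,0.2,0.13,0,0,0.15],
    [-0.011,0.27,0.18,0,0,0.2],
    [-0.011,0.27,0.207,0,0,0.228],
  ],
)

```text
t: 32.25
tool_pos: [0.6155, 0.1693, 0.2494]
orientation: [-2.272, -2.167, 0.003]
force: [0.4, -0.1, -0.8]
opening: 0.0214
gripper_force: 25.0
```

arm_command(
  increments=[
    [0,0,0,0,0,0],
    [0,0,0,0,0,0],
    [0,0,0,0,0,0],
    [0,0,0,0,0,0],
    [0,0,0,0,0,0],
  ],
)

```text
t: 32.88
tool_pos: [0.6157, 0.1689, 0.252]
orientation: [2.269, 2.173, 0.001]
force: [0.4, 0.2, -0.1]
opening: 0.0212
gripper_force: 25.0
```

```bash
python3 - <<'E'
from h import *
print(go([.6165,.169,.202],-.048))
c=snap('wrist','w16');g=cv2.cvtColor(c['image'],cv2.COLOR_RGB2GRAY)
for r in range(130,290,6): print(r,''.join('#' if x<70 else ('+' if x<135 else '.') for x in g[r,150:420:3]))
print([int(x) for x in g[175,160:420:2]])
E
```

```text
[ 7.0e-04  3.7e-03  2.5e-01  1.0e-04 -0.0e+00  1.5e-03]
130 ..........................................................................................
136 ..........................................................................................
142 ..........................................................................................
148 ..........................................................................................
154 ..........................................................................................
160 ......................+++++++++++.......................................................++
166 ..........................................................................................
172 ..........................................................................................
178 ..........................................................................................
184 ..........................................................................................
190 ..........................................................................................
[... 1471 characters left out ...]
#######..+###+++++##+############################
[188, 187, 189, 187, 184, 186, 186, 184, 187, 189, 189, 189, 188, 187, 186, 184, 185, 183, 182, 183, 183, 183, 183, 182, 178, 176, 169, 177, 208, 208, 154, 176, 210, 210, 209, 210, 210, 210, 210, 209, 209, 209, 209, 209, 210, 209, 210, 210, 208, 208, 210, 208, 208, 209, 210, 208, 208, 208, 209, 209, 209, 208, 209, 208, 208, 209, 208, 208, 209, 208, 208, 207, 209, 208, 208, 208, 208, 207, 207, 208, 206, 208, 192, 124, 200, 202, 203, 206, 207, 208, 208, 206, 207, 208, 208, 208, 208, 207, 207, 208, 207, 207, 207, 207, 208, 206, 208, 208, 207, 208, 208, 209, 209, 207, 210, 209, 207, 209, 208, 209, 208, 209, 209, 208, 207, 207, 209, 210, 208, 209]
```

The near bay spans columns 222–324 and the lead is at about 275, so it's centred. Lowering.

arm_command(
  increments=[
    [0,0,0.06,0,0,0],
    [0,0,0.12,0,0,0],
    [0,0,0.18,0,0,0],
    [0,0,0.22,0,0,0],
    [0,0,0.25,0,0,0],
  ],
)

```text
t: 33.55
tool_pos: [0.6155, 0.1689, 0.2008]
orientation: [-2.269, -2.172, 0.001]
force: [0.2, 0.6, -0.5]
opening: 0.021
gripper_force: 25.0
```

arm_command(
  increments=[
    [0,0,0,0,0,0],
    [0,0,0,0,0,0],
    [0,0,0,0,0,0],
    [0,0,0,0,0,0],
    [0,0,0,0,0,0],
  ],
  fingers=0.35,
)

```text
t: 34.17
tool_pos: [0.6158, 0.1689, 0.2019]
orientation: [2.269, 2.172, 0.0]
force: [-0.8, 0.1, 1.1]
opening: 0.0304
gripper_force: 0.0
```

arm_command(
  increments=[
    [0,0,-0.05,0,0,0],
    [0,0,-0.15,0,0,0],
    [0,0,-0.3,0,0,0],
    [0,0,-0.5,0,0,0],
    [0,0,-0.6,0,0,0],
  ],
)

```text
t: 34.8
tool_pos: [0.6165, 0.1691, 0.3264]
orientation: [2.267, 2.17, 0.007]
force: [-0.3, 0.4, 0.5]
opening: 0.0303
gripper_force: 0.0
```

arm_command(
  increments=[
    [-0.1,-0.2,-0.1,0,0,0],
    [-0.2,-0.4,-0.2,0,0,0],
    [-0.3,-0.6,-0.2,0,0,0],
    [-0.4,-0.8,-0.2,0,0,0],
    [-0.4,-0.9,-0.2,0,0,0],
  ],
)

```text
t: 35.42
tool_pos: [0.4307, 0.096, 0.3619]
orientation: [2.27, 2.171, 0.0]
force: [0.6, 0.7, 1.1]
opening: 0.0305
gripper_force: 0.0
```

```bash
python3 - <<'E'
from h import *
a=snap('wrist','wE');b=snap('top','tE')
w=cv2.imread('pics/wE.png');t=cv2.imread('pics/tE.png')[110:300,190:365];s=(snap('scene','sE'),cv2.imread('pics/sE.png'))[1][150:330,100:400]
cv2.imwrite('pics/cE.png',np.vstack([np.hstack([cv2.resize(t,(368,400)),cv2.resize(s,(432,400))]),cv2.resize(w[0:260],(800,200)) if 0 else np.hstack([cv2.resize(w[:260],(430,200)),np.zeros((200,370,3),'uint8')])]))
E
```

```text
(no output)
```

View pics/cE.png

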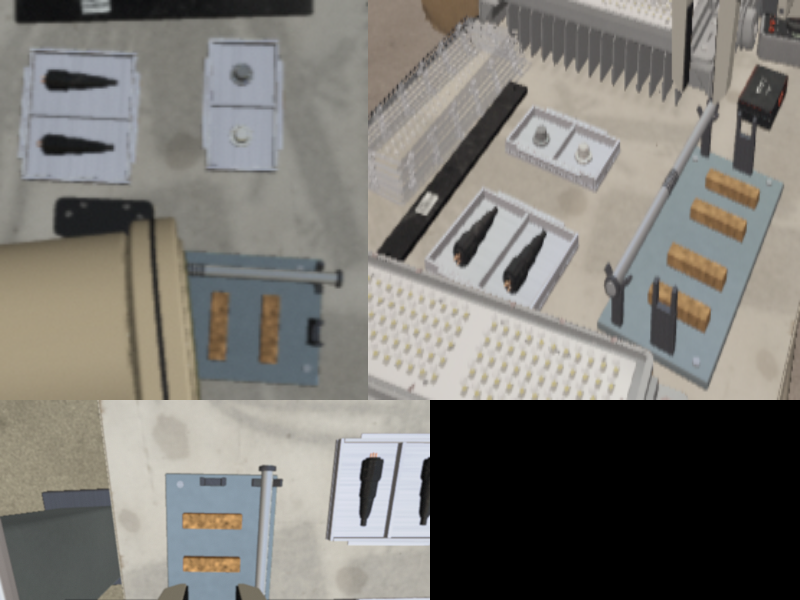

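Everything is in place: both leads lie flat in their bays, both blanks stand upright in theirs, and the bar rests in the Vs. The arm is clear.

```bash
python3 -c "
from plant import *
print(close_job())"
```

```text
the job is handed in; nothing more can be done
None
```

I handed the job in at about 36 s, and the final pictures show the bar in the V rests, one lead plug flat in each long-tray bay and one blanking plug upright in each small-tray bay; no verdict came back.

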